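# Close up the card tray: push both followers into the last notch behind the cards

### The job

The record cards in the two-lane tray have too much slack behind them. In each lane, push the steel follower plate from behind along its rail towards its cards until it clicks into the last notch it can reach before it would touch the cards (about a finger's breadth short of them), and leave it seated in that notch. Only push with the fingers: do not pinch the plates, do not squeeze, shift or lift the cards, and leave the carton, the stamp and the roll of tape where they are.

Things in the scene. Friction and masses are not known exactly. Their poses are not given: they have to be found in the camera images.
- tray: Two-lane wooden card tray fixed to the desk, 360 x 332 mm, walls 70 mm high. Origin: middle of its underside; x along the lanes from the cards' end (near the robot) to the followers' end, y across. Lanes 154 mm wide, centred at y = +81 (left) and -81 mm (right), inside x = -168 to +168, floor at 10 mm. Along each lane's middle a rail with visible notches, 9 mm wide, 30 mm apart.
- follower_left (a joint): Left follower's slide (m): 0 at the far end, grows as it is pushed to the cards (tray -x), stop 0.195. Its rubber face is at tray x = 0.125 - value. Spring-ball notches at 0.028, 0.058, 0.088, 0.118, 0.148, 0.178. Between them it slides at about 2 to 3 N and stays where left; within about 3 mm of a notch it is drawn in (the push dips); pushing it out takes about 10 N. Captive: cannot be lifted.
- follower_right (a joint): Right follower's slide (m): 0 at the far end, grows as it is pushed to the cards (tray -x), stop 0.195. Its rubber face is at tray x = 0.125 - value. Spring-ball notches at 0.028, 0.058, 0.088, 0.118, 0.148, 0.178. Between them it slides at about 2 to 3 N and stays where left; within about 3 mm of a notch it is drawn in (the push dips); pushing it out takes about 10 N. Captive: cannot be lifted.
- push_left (a point): Point on the back (tray +x side) of the left follower's upright steel plate, mid-width, 90 mm above the desk: push here along tray -x. The plate is 148 mm wide, its top edge 112 mm above the desk; with its rubber face it is 6 mm thick. Behind it is its foot, 36 mm long, 92 mm wide, all lower than 45 mm above the desk.
- push_right (a point): Point on the back (tray +x side) of the right follower's upright steel plate, mid-width, 90 mm above the desk: push here along tray -x. The plate is 148 mm wide, its top edge 112 mm above the desk; with its rubber face it is 6 mm thick. Behind it is its foot, 36 mm long, 92 mm wide, all lower than 45 mm above the desk.
- plate_left: Steel plate of the left follower (148 wide, 3 mm thick), the side to push on. Origin: on the lane's floor, in the middle of the front of the follower's rubber face; the back of the plate is at x = +6 mm. Axes as the tray's.
- plate_right: Steel plate of the right follower (148 wide, 3 mm thick), the side to push on. Origin: on the lane's floor, in the middle of the front of the follower's rubber face; the back of the plate is at x = +6 mm. Axes as the tray's.
- face_left: Rubber facing, 140 x 92 x 3 mm, on the cards' side of the left follower's plate. Origin as the plate's. Fingers on the face and on the plate at once count as pinching.
- face_right: Rubber facing, 140 x 92 x 3 mm, on the cards' side of the right follower's plate. Origin as the plate's. Fingers on the face and on the plate at once count as pinching.
- pack_thick: The longer pack of A6 record cards (with tabbed guide cards), standing in one of the lanes (either) against the near end: 148 mm wide, 105 mm high (tabs 113 mm) and 190 mm from first to last card. Origin: under it, mid-width; its first card is at x = -120 mm, its last at +70 mm (axes as the tray's). About 1.8 kg, loose on the lane's floor.
- pack_thin: The shorter pack of cards, in the other lane: the same but 130 mm from first to last card. Origin: under it, mid-width; its first card is at x = -120 mm, its last at +10 mm. About 1.25 kg.
- carton: Small cardboard parcel, 150 x 100 x 60 mm, on the desk at the left of the tray; leave it alone. Origin: centre of its underside.
- stamp: Self-inking hand stamp, 72 x 46 x 74 mm, on the desk at the right of the tray; leave it alone. Origin: centre of its underside.
- tape: Roll of packing tape lying flat, 100 mm across, 48 mm high, on the desk at the right of the tray; leave it alone. Origin: centre of its underside.
Mind the look-alikes: they are no part of the job. Leave any green or purple look-alike of the pack_thin alone.

How it is judged:
At the end, for the whole second after the job is handed in: Each follower sits at rest in the last notch before its cards, within 2.5 mm: value 0.088 in the lane of the thick pack and 0.148 in the lane of the thin pack (13 mm of slack left to the cards). The packs have not moved by 6 mm or more (((y of pack_thick in the frame of tray above 0.05 m and y of pack_thin in the frame of tray below -0.05 m and value of joint follower_left between 0.0855 and 0.0905 m and value of joint follower_right between 0.1455 and 0.1505 m) or (y of pack_thick in the frame of tray below -0.05 m and y of pack_thin in the frame of tray above 0.05 m and value of joint follower_right between 0.0855 and 0.0905 m and value of joint follower_left between 0.1455 and 0.1505 m)) and velocity of joint follower_left between -0.01 and 0.01 m/s and velocity of joint follower_right between -0.01 and 0.01 m/s and distance of each of pack_thick, pack_thin from where it was at the start of the episode below 0.006 m); the robot touches nothing.
It fails at once if a follower is pinched (fingers on its plate and on its rubber face at once) ((contact force between the fingers and plate_left above 1 N and contact force between the fingers and face_left above 1 N) or (contact force between the fingers and plate_right above 1 N and contact force between the fingers and face_right above 1 N)).
It fails at once if a pack of cards is squeezed by a follower with more than 8 N (contact force between any of face_left, face_right and pack_thick above 8 N or contact force between any of face_left, face_right and pack_thin above 8 N).
It fails at once if a pack of cards is shifted or lifted by more than 8 mm (distance of any of pack_thick, pack_thin from where it was at the start of the episode above 0.008 m).
It fails at once if the carton, the stamp or the tape is moved by more than 15 mm (distance of any of carton, stamp, tape from where it was at the start of the episode above 0.015 m).
It also fails if it takes over 54 s, if anything falls off the work surface, if the arm or the gripper's body presses on something with over 40 N, if the wrist force passes 120 N, or if a joint passes its speed limit or range.

### The arm

A 7-joint arm with a two-finger parallel gripper is mounted at the origin on the work surface. World frame = base frame: x ahead of the robot, y to its left, z up, the work surface at z = 0. Lengths are in m, angles in rad, forces in N, time in s.
With the tool pointing down it reaches from about 0.4 to 0.875 m from the base axis. Payload 6.5 kg.
Tool frame: the origin (TCP) lies on the centre line of the jaws, within the pads' length; the fingertips stand 25 mm ahead of it and the grasp point (between the pads) lies 6 mm ahead of it; y points along the fingers, x is the direction in which the jaws open and shut, and the axes are right-handed (so a half turn about y gives the same grasp; the last joint's range is limited). The gripper opens to 85 mm and grips with 20 to 120 N. Pads are 22 mm wide; open, the fingers measure 114 mm over their backs; the gripper's body (76 mm by 85 mm) begins 54 mm behind the grasp point. The pads swing forward as they close: fully open they stand 13 mm farther back than shut.
Start: joints at [1.129, 0.536, -0.004, 1.538, 0.003, 1.067, -0.071], TCP at [0.239, -0.605, 0.256] pointing down, gripper open.
Joint ranges: [-2.7, 2.7], [-0.37, 2.16], [-1.27, 1.26], [0.24, 2.4], [-1.31, 4.45], [0.19, 1.91], [-2.76, 2.76]. Speed limits (rad/s): [2.39, 2.39, 3.14, 3.14, 3.14, 3.14, 3.14].

### API

Orientations are given as [roll, pitch, yaw] about the fixed x, y, z axes, in that order (R = Rz(yaw) Ry(pitch) Rx(roll)).
In Python, from plant import state, eyes, manip gives the robot as it stands. The module is installed in compiled form; this text tells all that it offers.
- The arm moves only by the tool carry_out, never from a script. Its argument "deltas" is text: rows parted by semicolons, each of 4 numbers parted by spaces: the shift along the tool's x, y, z in mm, then the turn about the tool's y in degrees. A call has exactly 8 rows; each row shifts and turns the pose as measured when the row begins, along the tool's axes as they then stand; what a row does not reach is not made up. A row lasts 1/8 s, in which the tool goes at most 62.5 mm and 10.7 degrees, less where a joint would pass 70% of its speed; a pose out of reach is approached as far as the arm can. A call is refused whole if a number of a shift passes 62.5 or a number of a turn 10.7, either way. A call with a gripper value outside its range is refused whole. "jaw" is the gripper command: -1 is fully open, 1 is shut, values between are in proportion, set as the call begins (left out, the last holds). The fingers move at their own pace and stop on an object; "newtons" is the grip in N (left out, the last holds). Time passes only in rows, so rows that do not move let the fingers close, or fill a call up. It gives the time, the measured TCP pose, the force and the opening at its end, in the units of the state.
- state(): the state, without advancing time (a new reading comes with each control period).
- eyes.get_image(name): name is "scene" or "side" or "wrist"; returns the picture (400x640x3 uint8, red, green, blue); there is no depth.
- eyes.camera_info(name): a dict with "fx", "fy", "cx", "cy" (pixels), "D" ([k1, k2, p1, p2, k3] as OpenCV has them; the pictures are not rectified), "position" and "orientation" of the camera in the world. Camera axes: x right, y down, z forward; pixel columns grow to the right and rows downward; lengths in m; the calibration is good to about 2 mm. A picture is of the moment at which its call begins: read the wrist's pose just before it. camera_info takes no time and is no camera call; for the wrist camera it gives the pose at the moment of the call.
- manip.job_done(): hands the job in, once; it reports no verdict.
The state is a dict: "t": time; "q": joint angles; "qd": joint speeds; "joint_torque": joint torques, N m; "tcp_pos": TCP position; "tool_rot": TCP orientation; "force": force on the tool from outside, world axes, zero at the start; "ft_torque": the same for the moment, N m; "grip_width": finger opening in m.
Only numpy, scipy, OpenCV 4.12 (cv2) and the standard library are available. Lean on these libraries where they do the work, as an engineer would, in place of code of your own. Each camera call takes 0.05 s, during which the arm holds its last target.

## Working session

There is one attempt and no reset: what is moved stays moved. The work goes in short steps, Python scripts to look and compute and a tool call to move; the robot and the scene stay as the last step left them, time stands still between calls to the robot, and variables do not carry over. Pictures are saved under pics/ and viewed, and the job is handed in when it is done.

Besides the shell and the picture viewer there is one more tool, called after "Emit:" by a JSON object that holds its "method" and its "body". carry_out: Moves the arm, as the interface text tells. Its arguments: {"type":"object","properties":{"deltas":{"type":"string"},"jaw":{"type":"number"},"newtons":{"type":"number"}},"required":["deltas"]}

```bash
mkdir -p pics; ls; python3 - <<'E'
from plant import state, eyes, manip
import cv2
print(state())
for n in ("scene","side","wrist"):
    print(n,eyes.camera_info(n))
    cv2.imwrite(f"pics/{n}0.png",eyes.get_image(n)[:,:,::-1])
E
```

```text
pics
{'t': 0.0, 'q': array([ 1.12880165,  0.53717502, -0.0044437 ,  1.53886213,  0.00262818,
        1.06726803, -0.0712168 ]), 'qd': array([-0.00081874,  0.0004035 , -0.00076391,  0.0012433 , -0.00059236,
        0.00016216, -0.00084873]), 'joint_torque': array([ 1.09861081e-03, -5.83403993e+01,  1.04911722e+00, -2.59104073e+01,
        1.23793210e-02,  9.60896490e-03,  8.50694209e-05]), 'tcp_pos': array([ 0.23832919, -0.60411282,  0.25541154]), 'tool_rot': array([-1.57094364,  0.00170059, -1.19492868]), 'force': array([-0.176349  , -0.36519939,  0.00404843]), 'ft_torque': array([0.06418309, 0.00638326, 0.02214738]), 'grip_width': 0.08550251059020444}
scene {'fx': 380.5095814461367, 'fy': 380.5095814461367, 'cx': 318.10583704981764, 'cy': 198.52301977865255, 'D': array([0.02943789, 0.        , 0.        , 0.        , 0.        ]), 'position': array([1.04695258, 0.43360995, 1.10537525]), 'orientation': array([-2.54271666, -0.00981383,  2.21586556])}
side {'fx': 428.09813352880366, 'fy': 428.09813352880366, 'cx': 317.3030990195527, 'cy': 193.88634423186164, 'D': array([-0.02226616,  0.        ,  0.        ,  0.        ,  0.        ]), 'position': array([0.05524818, 0.92070454, 1.18987212]), 'orientation': array([-2.42111645, -0.01291136, -2.66351359])}
wrist {'fx': 349.86972790098264, 'fy': 349.86972790098264, 'cx': 320.3649784772574, 'cy': 198.35172931974628, 'D': array([-0.07860719,  0.        ,  0.        ,  0.        ,  0.        ]), 'position': array([ 0.30840371, -0.57569345,  0.37204243]), 'orientation': array([ 2.83868935e+00,  2.49050144e-03, -1.19468313e+00])}
```

View pics/scene0.png

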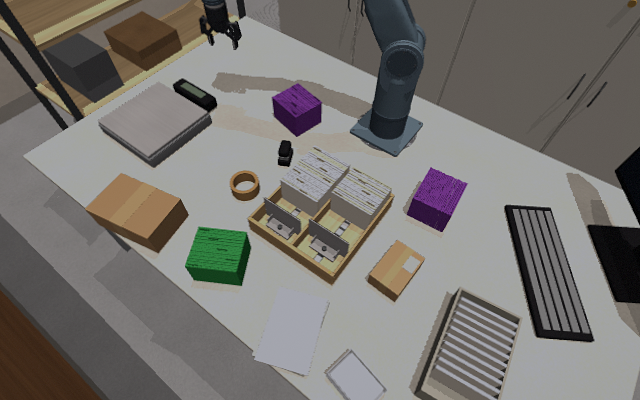

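View pics/side0.png

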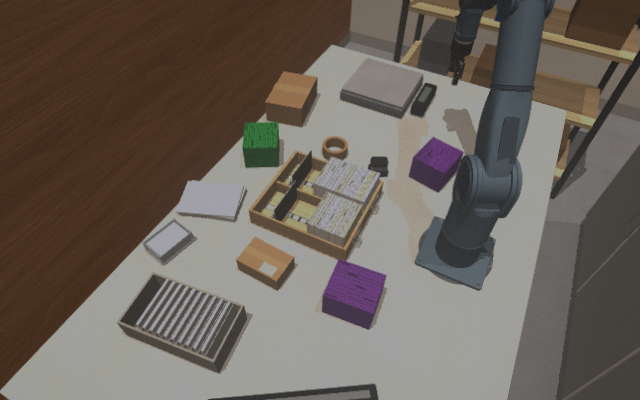

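View pics/wrist0.png

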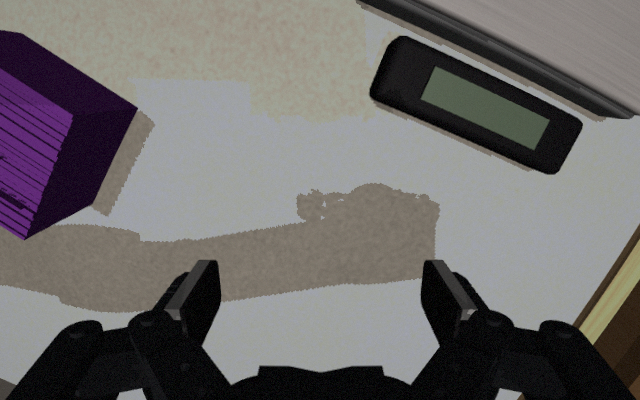

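```bash
python3 - <<'E'
import cv2
a=cv2.imread("pics/scene0.png")[140:290,220:410]; cv2.imwrite("pics/scene0c.png",cv2.resize(a,None,fx=4,fy=4,interpolation=cv2.INTER_CUBIC))
a=cv2.imread("pics/side0.png")[140:265,240:400]; cv2.imwrite("pics/side0c.png",cv2.resize(a,None,fx=4.5,fy=4.5,interpolation=cv2.INTER_CUBIC))
E
```

```text
(no output)
```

View pics/scene0c.png

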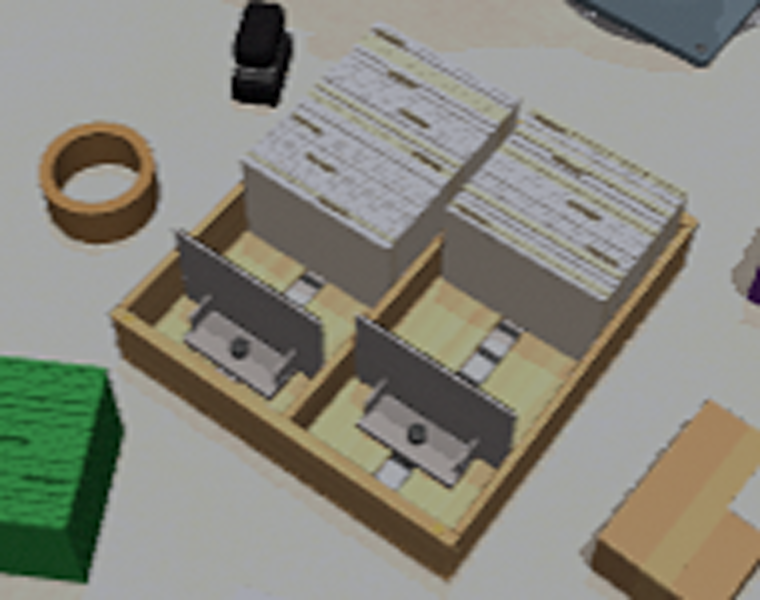

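View pics/side0c.png

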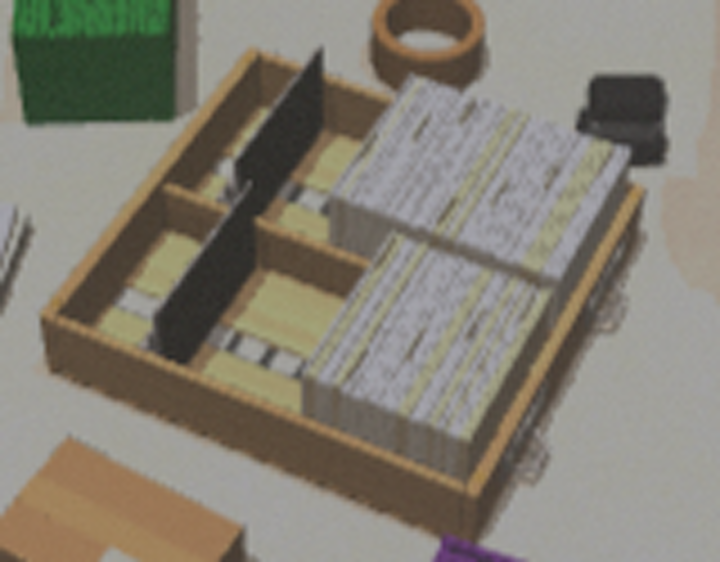

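```bash
cat > h.py <<'E'
import numpy as np, cv2
from scipy.spatial.transform import Rotation as Ro
from plant import state, eyes, manip
def ray(n,uv,info=None):
    c=info or eyes.camera_info(n); K=np.array([[c['fx'],0,c['cx']],[0,c['fy'],c['cy']],[0,0,1]])
    p=cv2.undistortPoints(np.array(uv,float).reshape(-1,1,2),K,c['D']).reshape(-1,2)
    R=Ro.from_euler('xyz',c['orientation']).as_matrix()
    return c['position'],np.c_[p,np.ones(len(p))]@R.T
def onz(n,uv,z,info=None):
    o,d=ray(n,uv,info); return o+d*((z-o[2])/d[:,2])[:,None]
def proj(n,P):
    c=eyes.camera_info(n); K=np.array([[c['fx'],0,c['cx']],[0,c['fy'],c['cy']],[0,0,1]])
    R=Ro.from_euler('xyz',c['orientation']).as_matrix().T
    return cv2.projectPoints(np.array(P,float),cv2.Rodrigues(R)[0],-R@c['position'],K,c['D'])[0].reshape(-1,2)
E
python3 - <<'E'
from h import *
np.set_printoptions(precision=4,suppress=True)
S=lambda l:np.array(l)/4+[220-.375,140-.375]
D=lambda l:np.array(l)/4.5+[240-.39,140-.39]
A=onz("scene",S([(113,313),(450,543),(697,222)]),.07)
B=onz("side",D([(254,50),(43,318),(476,490),(642,190)]),.07)
print(A,B)
for X in(A,B[:3]):
    e=X[0]-X[1]; f=X[1]-X[2]; print(np.linalg.norm(e),np.linalg.norm(f),np.degrees(np.arctan2(e[1],e[0])),np.degrees(np.arctan2(f[1],f[0])), (X[0]+X[2])/2)
print((B[1]+B[3])/2)
print("plates scene",onz("scene",S([(178,233),(325,325),(358,318),(515,413)]),.112))
print("plates side",onz("side",D([(322,48),(237,165),(252,185),(155,318)]),.112))
print("pack back edges scene R,L",onz("scene",S([(243,160),(388,247),(440,205),(605,300)]),.105))
E
```

```text
[[ 0.6708 -0.1157  0.07  ]
 [ 0.6667  0.211   0.07  ]
 [ 0.3127  0.2086  0.07  ]] [[ 0.6672 -0.1155  0.07  ]
 [ 0.6632  0.2138  0.07  ]
 [ 0.3122  0.202   0.07  ]
 [ 0.3158 -0.1193  0.07  ]]
0.32665682172127125 0.35396769053003085 -89.27435180264015 0.3882297726605321 [0.4918 0.0464 0.07  ]
0.3293200305505649 0.35118256828576816 -89.29931194549405 1.937681525220852 [0.4897 0.0432 0.07  ]
[0.4895 0.0472 0.07  ]
plates scene [[ 0.6007 -0.1032  0.112 ]
 [ 0.5967  0.0416  0.112 ]
 [ 0.5767  0.0577  0.112 ]
 [ 0.5712  0.1988  0.112 ]]
plates side [[ 0.5965 -0.1049  0.112 ]
 [ 0.5925  0.0427  0.112 ]
 [ 0.5719  0.0556  0.112 ]
 [ 0.5694  0.2026  0.112 ]]
pack back edges scene R,L [[ 0.5106 -0.113   0.105 ]
 [ 0.5071  0.0338  0.105 ]
 [ 0.449   0.0425  0.105 ]
 [ 0.4446  0.1972  0.105 ]]
```

```bash
cat > plan.py <<'E'
import sys
from h import *
# usage: plan.py x y z yawdeg nrows
x,y,z,yw,n=map(float,sys.argv[1:]); n=int(n)
s=state(); p=s['tcp_pos'].copy(); R=Ro.from_euler('xyz',s['tool_rot'])
cur=np.degrees(s['tool_rot'][2]); dy=(yw-cur)
while dy>180: dy-=360
while dy<-180: dy+=360
g=np.array([x,y,z])
print('tcp',p.round(4),'yaw',cur.round(2),'F',s['force'].round(2),'t',s['t'])
out=[]
st=(g-p)/n
for i in range(n):
    d=R.inv().apply(st)*1000
    out.append("%.0f %.0f %.0f %.1f"%(*d,-dy/n))
    R=R*Ro.from_euler('y',-dy/n,degrees=True)
print("; ".join(out[:8]));print("; ".join(out[8:]))
E
python3 plan.py 0.66 -0.032 0.24 91.3 16
```

```text
tcp [ 0.2384 -0.6042  0.2556] yaw -68.46 F [-0.02 -0.33  0.71] t 0.15
-24 1 38 -10.0; -17 1 41 -10.0; -9 1 43 -10.0; -2 1 44 -10.0; 6 1 44 -10.0; 14 1 42 -10.0; 21 1 39 -10.0; 27 1 35 -10.0
33 1 30 -10.0; 38 1 24 -10.0; 41 1 17 -10.0; 43 1 9 -10.0; 44 1 2 -10.0; 44 1 -6 -10.0; 42 1 -14 -10.0; 39 1 -21 -10.0
```

Candidates for the thin pack in the scene picture: the grey/white pack in the left lane (365,190), and the look-alikes in purple at (297,108) and (438,200) and in green at (218,255). The real packs are the two white ones in the tray. The close crop shows the longer pack in the right lane, by the stamp and tape, and the shorter one in the left lane. So the right follower goes to 0.088 and the left to 0.148.

Emit:
{"method": "carry_out", "body": {"deltas": "-24 1 38 -10; -17 1 41 -10; -9 1 43 -10; -2 1 44 -10; 6 1 44 -10; 14 1 42 -10; 21 1 39 -10; 27 1 35 -10", "jaw": 1, "newtons": 20}}

```text
t: 1.15
tcp_pos: [0.4454, -0.3094, 0.2451]
tool_rot: [-1.569, 0.004, 0.238]
force: [1.0, 0.2, 0.5]
grip_width: -0.0002
```

```bash
python3 plan.py 0.66 -0.032 0.24 91.3 8
```

```text
tcp [ 0.4454 -0.3094  0.2451] yaw 13.66 F [0.98 0.24 0.5 ] t 1.15
34 1 27 -9.7; 38 1 21 -9.7; 41 1 14 -9.7; 43 1 7 -9.7; 44 1 -0 -9.7; 43 1 -8 -9.7; 41 1 -15 -9.7; 38 1 -21 -9.7
```

Emit:
{"method": "carry_out", "body": {"deltas": "34 1 27 -9.7; 38 1 21 -9.7; 41 1 14 -9.7; 43 1 7 -9.7; 44 1 0 -9.7; 43 1 -8 -9.7; 41 1 -15 -9.7; 38 1 -21 -9.7"}}

```text
t: 2.15
tcp_pos: [0.6586, -0.0222, 0.2341]
tool_rot: [-1.564, 0.0, 1.636]
force: [-0.4, -1.2, 0.2]
grip_width: 0.0001
```

```bash
python3 - <<'E'
from h import *
s=state();print(s['tcp_pos'],np.degrees(s['tool_rot']),s['q'],s['force'])
print(eyes.camera_info("wrist"))
cv2.imwrite("pics/wrist1.png",eyes.get_image("wrist")[:,:,::-1])
E
python3 plan.py 0.66 -0.032 0.12 91.3 8
```

```text
[ 0.65859291 -0.02222239  0.23412638] [-8.95856910e+01  1.49178739e-02  9.37256531e+01] [ 0.43308668  0.69036264 -0.73136269  1.49339392  0.48365211  1.15207874
  1.24985126] [-0.39152974 -1.17412462  0.17404564]
{'fx': 349.86972790098264, 'fy': 349.86972790098264, 'cx': 320.3649784772574, 'cy': 198.35172931974628, 'D': array([-0.07860719,  0.        ,  0.        ,  0.        ,  0.        ]), 'position': array([ 0.58311531, -0.02628594,  0.35123519]), 'orientation': array([ 2.84862594e+00, -2.32749200e-04,  1.63607801e+00])}
tcp [ 0.6605 -0.0148  0.2342] yaw 94.49 F [0.71 4.54 0.22] t 2.2
-2 14 0 0.4; -2 14 0 0.4; -2 14 0 0.4; -2 14 0 0.4; -2 14 0 0.4; -2 14 0 0.4; -2 14 0 0.4; -2 14 0 0.4
```

View pics/wrist1.png

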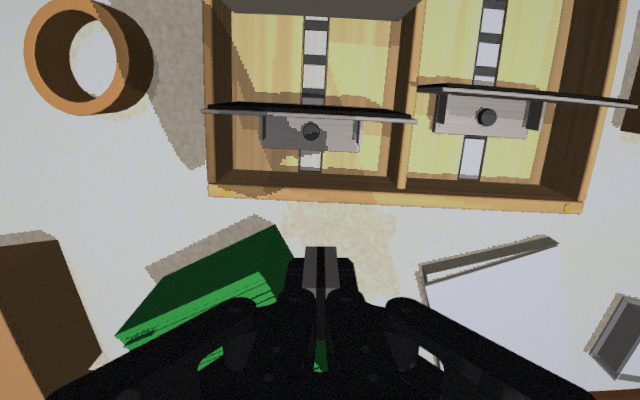

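```bash
python3 - <<'E'
from h import *
np.set_printoptions(precision=4,suppress=True)
c={'fx': 349.86972790098264, 'fy': 349.86972790098264, 'cx': 320.3649784772574, 'cy': 198.35172931974628, 'D': np.array([-0.07860719,0,0,0,0]), 'position':np.array([ 0.58311531, -0.02628594,  0.35123519]), 'orientation': np.array([ 2.84862594e+00, -2.32749200e-04,  1.63607801e+00])}
print("plates",onz("wrist",[(203,110),(415,121),(418,89),(600,102)],.112,c))
print("wall top far outer",onz("wrist",[(209,186),(583,204)],.07,c))
print("rail z10",onz("wrist",[(310,171),(469,180)],.01,c))
print("green top nearest",onz("scene",[(189,267),(246,232),(195,228)],.105), onz("wrist",[(278,224)],.105,c))
E
```

```text
plates [[ 0.5983 -0.1043  0.112 ]
 [ 0.5965  0.0387  0.112 ]
 [ 0.5755  0.038   0.112 ]
 [ 0.5719  0.1695  0.112 ]]
wall top far outer [[ 0.6631 -0.1145  0.07  ]
 [ 0.6578  0.2123  0.07  ]]
rail z10 [[ 0.6581 -0.0316  0.01  ]
 [ 0.6565  0.1302  0.01  ]]
green top nearest [[ 0.9023 -0.1177  0.105 ]
 [ 0.7233 -0.0677  0.105 ]
 [ 0.8054 -0.1986  0.105 ]] [[ 0.6794 -0.0519  0.105 ]]
```

Emit:
{"method": "carry_out", "body": {"deltas": "-9 14 0 2.1; -2 14 0 0; 0 14 0 0; 0 14 0 0; 0 14 0 0; 0 14 0 0; 0 14 0 0; 0 14 0 0"}}

```text
t: 3.2
tcp_pos: [0.6589, -0.0295, 0.1133]
tool_rot: [-1.563, -0.003, 1.605]
force: [-0.1, -0.7, -0.6]
grip_width: -0.0
```

```bash
python3 plan.py 0.64 -0.032 0.112 91.3 8
```

```text
tcp [ 0.6589 -0.0295  0.1133] yaw 91.96 F [-0.07 -0.74 -0.57] t 3.2
-0 0 2 0.1; -0 0 2 0.1; -0 0 2 0.1; -0 0 2 0.1; -0 0 2 0.1; -0 0 2 0.1; -0 0 2 0.1; -0 0 2 0.1
```

Emit:
{"method": "carry_out", "body": {"deltas": "0 2 8 0.6; 0 2 8 0; 0 0 8 0; 0 0 6 0; 0 0 4 0; 0 0 3 0; 0 0 2 0; 0 0 0 0"}}

```text
t: 4.2
tcp_pos: [0.6173, -0.0304, 0.11]
tool_rot: [-1.564, -0.003, 1.594]
force: [0.8, 0.1, 0.3]
grip_width: 0.0
```

```bash
python3 - <<'E'
from h import *
s=state();print(s['tcp_pos'],np.degrees(s['tool_rot']),s['qd'].round(3),s['force'])
c=eyes.camera_info("wrist");print(c['position'],c['orientation'])
cv2.imwrite("pics/wrist2.png",eyes.get_image("wrist")[:,:,::-1])
c=eyes.camera_info("wrist");print(c['position'],c['orientation'])
E
```

```text
[ 0.61732278 -0.030372    0.1100048 ] [-89.62448418  -0.15503542  91.33221188] [ 0.     0.     0.    -0.003  0.001 -0.001 -0.   ] [0.75463709 0.11232202 0.28876971]
[ 0.5416204  -0.03165174  0.22706405] [ 2.84802081 -0.00316908  1.59428789]
[ 0.54171592 -0.03164155  0.22705963] [ 2.84792462 -0.0032033   1.59426555]
```

View pics/wrist2.png

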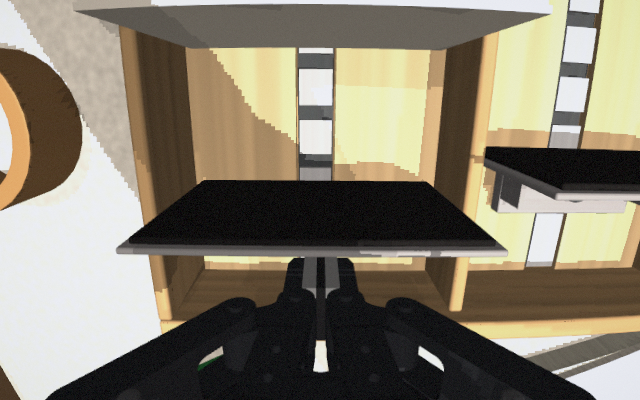

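```bash
python3 - <<'E'
from h import *
np.set_printoptions(precision=4,suppress=True)
im=cv2.imread("pics/wrist2.png"); g=im[:,:,:].mean(2)
print(g[40:185,308:324].mean(1).round(0).astype(int))
print(g[235:262,240:280].mean(1).round(0).astype(int))
print(g[0:30,300:340].mean(1).round(0).astype(int))
c=eyes.camera_info("wrist")
print("plate top back/front",onz("wrist",[(312,254),(312,246)],.112,c))
print("pack top",onz("wrist",[(312,14)],.105,c))
for z in(.01,.014):print("notches",onz("wrist",[(316,57),(315,112),(315,160)],z,c))
E
```

```text
[ 99  99  98  99  99  98  99 130 228 235 235 235 233 124  85  91  89  90
  89  90  90  90  90  91  90  90  90  80  81 215 235 235 235 235 235 235
 235 235 235 235 235 236 236 236 236 236 236 237 239 239 239 239 238 238
 238 239 238 239 238 238 237 238 238 238 229 163  94  94  95  93  92  92
  92  92  92  91  92  88  87  85 224 236 236 236 236 236 236 236 236 236
 236 236 236 236 236 236 236 236 236 236 236 236 236 236 236 236 236 236
 236 236 236 236 236 232 120  92  93  92  92  90  78  55  55  55  55  56
  62  95 137 151 151 150 150 150 150 150 151 151 150 147 108  13  13  13
  14]
[ 13  13  12  14  18  20  22  22  21  20  41  67  72  71  80  99 111 116
 118 118 114 162 208 213 212 213 201]
[238 238 238 238 114  97  97  97  98  97  97  97  97  98  97  98  97  98
  98  97  98  97  98  98  98  98  98  98  98  98]
plate top back/front [[ 0.5976 -0.033   0.112 ]
 [ 0.5944 -0.033   0.112 ]]
pack top [[ 0.5169 -0.0345  0.105 ]]
notches [[ 0.5211 -0.034   0.01  ]
 [ 0.5528 -0.0339  0.01  ]
 [ 0.5822 -0.0334  0.01  ]]
notches [[ 0.5215 -0.0339  0.014 ]
 [ 0.5526 -0.0339  0.014 ]
 [ 0.5815 -0.0333  0.014 ]]
```

Emit:
{"method": "carry_out", "body": {"deltas": "0 0 3 0; 0 0 3 0; 0 0 2 0; 0 0 1 0; 0 0 1 0; 0 0 1 0; 0 0 1 0; 0 0 0 0"}}

```text
t: 5.25
tcp_pos: [0.6068, -0.0306, 0.1104]
tool_rot: [-1.569, -0.004, 1.594]
force: [1.7, 1.0, -0.9]
grip_width: -0.0001
```

Emit:
{"method": "carry_out", "body": {"deltas": "0 0 1 0; 0 0 1 0; 0 0 2 0; 0 0 2 0; 0 0 2 0; 0 0 3 0; 0 0 3 0; 0 0 3 0"}}

```text
t: 6.25
tcp_pos: [0.6053, -0.031, 0.1135]
tool_rot: [-1.603, -0.009, 1.592]
force: [11.9, -0.6, -7.3]
grip_width: 0.0001
```

```bash
python3 - <<'E'
from h import *
np.set_printoptions(precision=4,suppress=True)
s=state();print(s['tcp_pos'],np.degrees(s['tool_rot']),s['qd'].round(3),s['force'],s['ft_torque'])
cv2.imwrite("pics/wrist3.png",eyes.get_image("wrist")[:,:,::-1])
cv2.imwrite("pics/scene3.png",cv2.resize(eyes.get_image("scene")[140:290,220:410,::-1],None,fx=4,fy=4))
s=state();print(s['tcp_pos'],np.degrees(s['tool_rot']),s['qd'].round(3),s['force'],s['ft_torque'])
E
```

```text
[ 0.6053 -0.031   0.1135] [-91.8639  -0.4915  91.239 ] [ 0.018 -0.029 -0.004  0.044  0.014 -0.065 -0.015] [11.8782 -0.6105 -7.2957] [ 0.0037 -2.2534 -0.0775]
[ 0.6053 -0.031   0.1136] [-91.8665  -0.49    91.2416] [-0.004  0.002 -0.002 -0.004 -0.001  0.008  0.001] [11.0839  0.7746 -6.9966] [-0.0257 -2.2317 -0.0254]
```

View pics/wrist3.png

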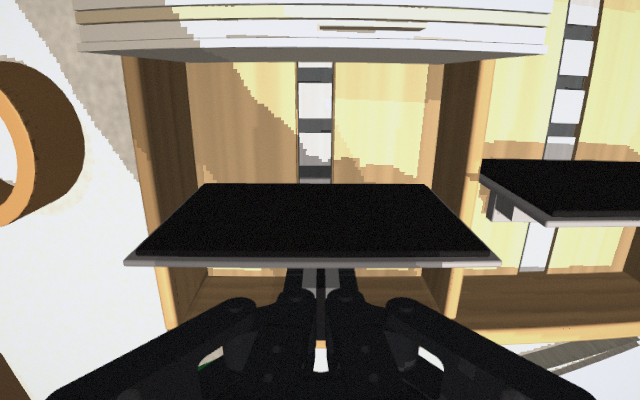

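View pics/scene3.png

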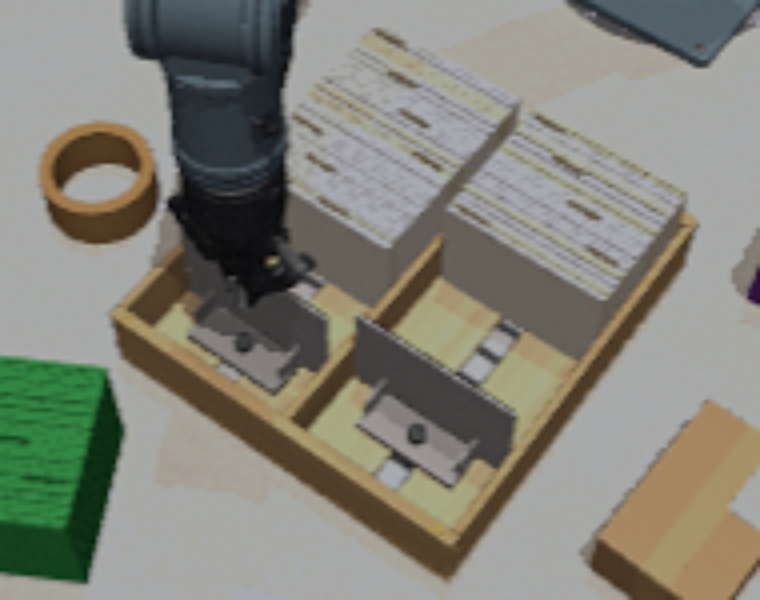

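Emit:
{"method": "carry_out", "body": {"deltas": "0 2 6 0; 0 1 6 0; 0 1 6 0; 0 1 6 0; 0 0 5 0; 0 0 5 0; 0 0 5 0; 0 0 0 0"}}

```text
t: 7.35
tcp_pos: [0.5757, -0.0313, 0.1124]
tool_rot: [-1.627, -0.01, 1.592]
force: [2.8, -0.3, 2.1]
grip_width: -0.0002
```

Emit:
{"method": "carry_out", "body": {"deltas": "0 2 6 0; 0 2 6 0; 0 0 6 0; 0 0 6 0; 0 0 0 0; 0 0 0 0; 0 0 0 0; 0 0 0 0"}}

```text
t: 8.35
tcp_pos: [0.5546, -0.0313, 0.1087]
tool_rot: [-1.635, -0.011, 1.592]
force: [2.9, -0.4, 2.6]
grip_width: -0.0
```

```bash
python3 - <<'E'
from h import *
np.set_printoptions(precision=4,suppress=True)
s=state();print(s['tcp_pos'],np.degrees(s['tool_rot']),s['qd'].round(3),s['force'],s['ft_torque'])
cv2.imwrite("pics/wrist4.png",eyes.get_image("wrist")[:,:,::-1])
E
```

```text
[ 0.5546 -0.0313  0.1087] [-93.6946  -0.649   91.2099] [-0.001  0.001  0.001  0.001  0.001 -0.001 -0.001] [ 2.9168 -0.4248  2.5598] [ 0.0153 -0.5209  0.0126]
```

View pics/wrist4.png

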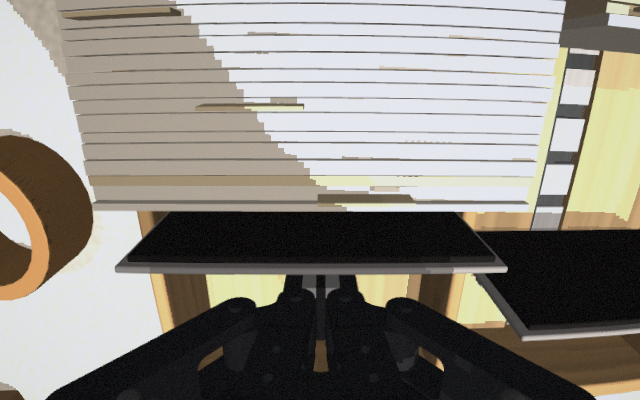

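```bash
cat > meas.py <<'E'
from h import *
import sys
np.set_printoptions(precision=4,suppress=True)
c=eyes.camera_info("wrist")
a=[float(v) for v in sys.argv[1:]]  # col, platebackrow, platefrontrow, packrow
p=onz("wrist",[(a[0],a[1]),(a[0],a[2])],.112,c); q=onz("wrist",[(a[0],a[3])],.105,c)
print("plate back",p[0],"rubber/plate front",p[1],"pack",q[0],"gap",p[0][0]-.006-q[0][0],"tcp-plate",state()['tcp_pos'][0]-p[0][0])
E
python3 - <<'E'
import cv2
g=cv2.imread("pics/wrist4.png").mean(2)
for c in(200,240,400,460): print(c,[(r,int(g[r,c-5:c+5].mean())) for r in range(200,218)],'\n',[(r,int(g[r,c-5:c+5].mean())) for r in range(256,280)])
E
python3 meas.py 240 271.5 265 210
```

```text
200 [(200, 114), (201, 100), (202, 101), (203, 112), (204, 150), (205, 162), (206, 162), (207, 162), (208, 162), (209, 162), (210, 147), (211, 74), (212, 11), (213, 12), (214, 13), (215, 11), (216, 14), (217, 11)] 
 [(256, 14), (257, 19), (258, 17), (259, 21), (260, 22), (261, 21), (262, 18), (263, 67), (264, 69), (265, 70), (266, 69), (267, 77), (268, 96), (269, 102), (270, 109), (271, 109), (272, 106), (273, 100), (274, 74), (275, 64), (276, 65), (277, 65), (278, 64), (279, 65)]
240 [(200, 114), (201, 101), (202, 101), (203, 110), (204, 151), (205, 163), (206, 163), (207, 163), (208, 163), (209, 163), (210, 153), (211, 88), (212, 12), (213, 11), (214, 10), (215, 11), (216, 14), (217, 11)] 
 [(256, 16), (257, 17), (258, 19), (259, 19), (260, 19), (261, 19), (262, 26), (263, 56), (264, 69), (265, 70), (266, 69), (267, 75), (268, 92), (269, 101), (270, 106), (271, 109), (272, 108), (273, 104), (274, 168), (275, 207), (276, 211), (277, 212), (278, 213), (279, 213)]
400 [(200, 93), (201, 93), (202, 108), (203, 176), (204, 225), (205, 224), (206, 226), (207, 231), (208, 233), (209, 233),
[... 331 characters left out ...]
, (277, 195), (278, 196), (279, 195)]
460 [(200, 162), (201, 101), (202, 100), (203, 121), (204, 193), (205, 232), (206, 232), (207, 232), (208, 232), (209, 232), (210, 232), (211, 208), (212, 66), (213, 65), (214, 65), (215, 63), (216, 62), (217, 59)] 
 [(256, 24), (257, 32), (258, 36), (259, 38), (260, 38), (261, 38), (262, 46), (263, 70), (264, 68), (265, 69), (266, 80), (267, 128), (268, 168), (269, 188), (270, 202), (271, 201), (272, 188), (273, 180), (274, 187), (275, 187), (276, 187), (277, 187), (278, 188), (279, 189)]
plate back [ 0.5407 -0.0599  0.112 ] rubber/plate front [ 0.538  -0.0597  0.112 ] pack [ 0.5195 -0.0599  0.105 ] gap 0.01516925461110974 tcp-plate 0.013863434780517214
```

```bash
python3 - <<'E'
from h import *
np.set_printoptions(precision=4,suppress=True)
c=eyes.camera_info("wrist");s=state()
Rt=Ro.from_euler('xyz',s['tool_rot']);Rc=Ro.from_euler('xyz',c['orientation'])
off=Rt.inv().apply(c['position']-s['tcp_pos']);rel=Rt.inv()*Rc
print(off)
def cam(p,rot):
    R=Ro.from_euler('xyz',rot,degrees=True); d=dict(c); d['position']=np.array(p)+R.apply(off); d['orientation']=(R*rel).as_euler('xyz'); return d
c2=cam([0.61732,-0.03037,0.1100],[-89.624,-.155,91.332]); c3=cam([.6053,-.031,.1135],[-91.865,-.491,91.24])
g3=cv2.imread("pics/wrist3.png").mean(2); print([(r,int(g3[r,240:280].mean())) for r in range(40,68)],[(r,int(g3[r,240:280].mean())) for r in range(245,275)])
print(c2['position'],c2['orientation'])
print("w2",onz("",[(300,3.5)],.105,c2),"w3",onz("",[(300,50.5)],.105,c3),"w4",onz("",[(300,211)],.105,c))
print("plates w2 back",onz("",[(300,255.5)],.112,c2),"w3",onz("",[(300,264)],.112,c3),"w4",onz("",[(300,273.7)],.112,c))
im=eyes.get_image("side")[140:265,240:400,::-1]; cv2.imwrite("pics/side4.png",cv2.resize(im,None,fx=4.5,fy=4.5,interpolation=cv2.INTER_CUBIC))
E
```

```text
[ 0.0008 -0.1166  0.0765]
[(40, 238), (41, 238), (42, 238), (43, 238), (44, 238), (45, 238), (46, 221), (47, 124), (48, 92), (49, 97), (50, 98), (51, 97), (52, 98), (53, 98), (54, 98), (55, 99), (56, 98), (57, 98), (58, 98), (59, 98), (60, 98), (61, 105), (62, 177), (63, 207), (64, 207), (65, 207), (66, 207), (67, 207)] [(245, 13), (246, 13), (247, 13), (248, 14), (249, 12), (250, 15), (251, 19), (252, 22), (253, 22), (254, 22), (255, 22), (256, 26), (257, 53), (258, 72), (259, 73), (260, 72), (261, 84), (262, 101), (263, 111), (264, 116), (265, 116), (266, 115), (267, 124), (268, 171), (269, 184), (270, 172), (271, 163), (272, 163), (273, 163), (274, 163)]
[ 0.5415 -0.0317  0.2271] [ 2.848  -0.0032  1.5942]
w2 [[ 0.5137 -0.0384  0.105 ]] w3 [[ 0.5162 -0.0387  0.105 ]] w4 [[ 0.5195 -0.0385  0.105 ]]
plates w2 back [[ 0.5981 -0.0373  0.112 ]] w3 [[ 0.5911 -0.0381  0.112 ]] w4 [[ 0.5412 -0.0382  0.112 ]]
```

View pics/side4.png

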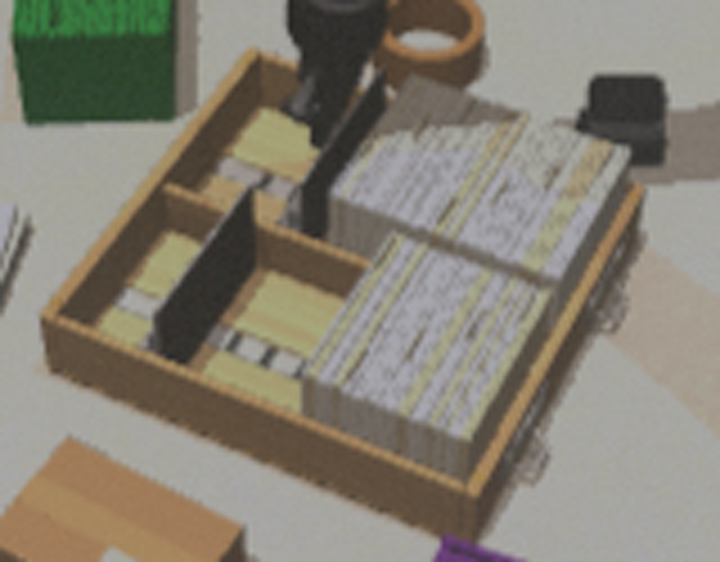

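Emit:
{"method": "carry_out", "body": {"deltas": "0 0 2 0; 0 0 2 0; 0 0 2 0; 0 0 0 0; 0 0 0 0; 0 0 0 0; 0 0 0 0; 0 0 0 0"}}

```text
t: 9.45
tcp_pos: [0.5471, -0.0315, 0.1078]
tool_rot: [-1.633, -0.011, 1.592]
force: [1.4, -0.1, 0.8]
grip_width: 0.0001
```

```bash
cat > shot.py <<'E'
from h import *
import sys
np.set_printoptions(precision=4,suppress=True)
n=sys.argv[1]; col=int(sys.argv[2])
s=state();print(s['tcp_pos'],np.degrees(s['tool_rot']),s['force'].round(1),s['t'])
c=eyes.camera_info("wrist")
im=eyes.get_image("wrist")[:,:,::-1];cv2.imwrite(f"pics/{n}.png",im)
g=im.mean(2)[:,col-10:col+10].mean(1); 
print(" ".join(f"{r}:{g[r]:.0f}" for r in range(1,300) if abs(g[r]-g[r-1])>12))
np.save("cam.npy",c,allow_pickle=True)
E
cat > gap.py <<'E'
from h import *
import sys
np.set_printoptions(precision=4,suppress=True)
c=np.load("cam.npy",allow_pickle=True).item(); col,pb,pk=map(float,sys.argv[1:])
p=onz("",[(col,pb)],.112,c)[0];q=onz("",[(col,pk)],.115,c)[0]
print("plate back",p,"pack",q,"gap",p[0]-.006-q[0])
E
python3 shot.py wrist5 240
```

```text
[ 0.5471 -0.0315  0.1078] [-93.569   -0.6437  91.217 ] [ 1.4 -0.1  0.8] 9.45
5:104 6:164 7:213 15:157 16:142 17:104 18:161 19:214 31:95 32:141 33:215 49:202 50:110 51:139 52:217 62:107 63:160 64:214 78:152 79:126 80:180 81:196 94:126 95:94 96:131 97:169 102:148 108:101 109:128 110:148 122:131 124:144 129:101 130:77 134:120 138:144 155:98 156:145 165:120 166:92 167:147 181:132 182:92 184:149 198:117 222:91 225:106 226:138 232:126 233:38 234:9 264:49 265:62 269:81 275:130 276:186 297:131 298:44 299:15
```

```bash
python3 gap.py 240 275.3 232.7
```

```text
plate back [ 0.5342 -0.0599  0.112 ] pack [ 0.5156 -0.0581  0.115 ] gap 0.012604005173901589
```

View pics/wrist5.png

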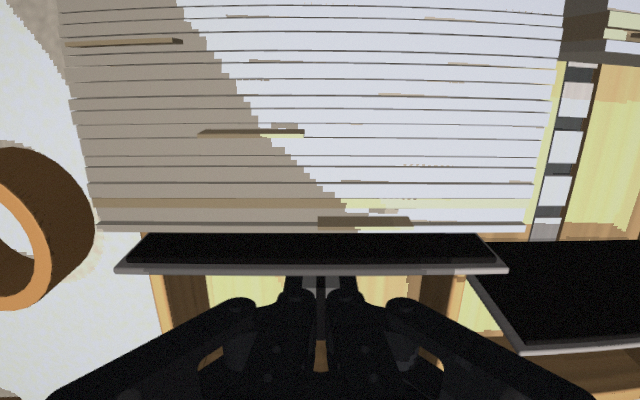

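Emit:
{"method": "carry_out", "body": {"deltas": "0 0 -4 0; 0 0 -8 0; 0 0 -12 0; 0 0 -12 0; 0 0 -12 0; 0 0 -12 0; 0 0 -6 0; 0 0 0 0"}}

```text
t: 10.5
tcp_pos: [0.6166, -0.0301, 0.1107]
tool_rot: [-1.63, -0.011, 1.592]
force: [-0.7, -0.4, 0.2]
grip_width: -0.0001
```

```bash
python3 shot.py wrist6 240;
```

```text
[ 0.6166 -0.0301  0.1107] [-93.3701  -0.6476  91.1936] [-0.7 -0.4  0.2] 10.5
4:93 36:169 37:205 43:185 44:136 54:104 55:34 64:34 65:133 66:156 67:170 73:153 74:119 75:98 137:127 214:168 215:199 216:211 253:197 254:167 260:121 261:76 297:49 298:25
```

View pics/wrist6.png

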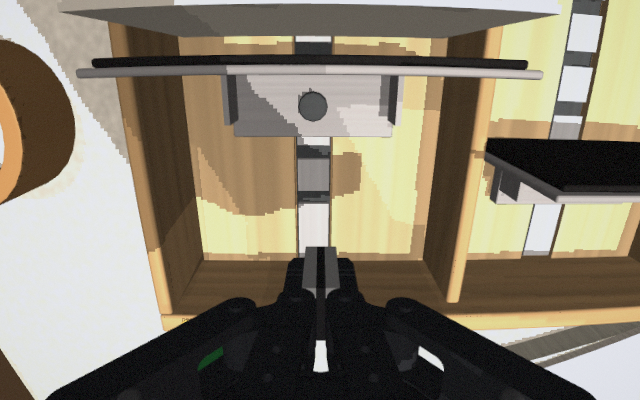

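```bash
python3 gap.py 240 74.5 12; python3 - <<'E'
import cv2;g=cv2.imread("pics/wrist6.png").mean(2)
for c in (150,240,400,480):print(c,[int(v) for v in g[0:36,c-8:c+8].mean(1)])
E
python3 plan.py 0.615 0.129 0.112 91.2 8
```

```text
plate back [ 0.5354 -0.0552  0.112 ] pack [ 0.5184 -0.0539  0.115 ] gap 0.010975834044201327
150 [158, 158, 158, 158, 158, 158, 120, 83, 82, 80, 81, 80, 81, 81, 80, 82, 82, 82, 81, 81, 81, 82, 81, 81, 82, 81, 81, 81, 80, 73, 62, 54, 50, 50, 50, 49]
240 [229, 229, 229, 227, 90, 82, 84, 92, 92, 91, 92, 92, 91, 91, 93, 92, 93, 92, 91, 93, 92, 92, 92, 92, 92, 93, 93, 92, 92, 92, 93, 92, 92, 92, 93, 106]
400 [230, 230, 230, 230, 224, 145, 92, 91, 91, 91, 91, 91, 92, 91, 92, 91, 92, 92, 92, 91, 92, 92, 91, 92, 92, 92, 92, 92, 92, 92, 92, 92, 92, 93, 92, 93]
480 [229, 229, 229, 230, 229, 229, 229, 229, 176, 99, 89, 92, 91, 91, 91, 91, 91, 91, 92, 91, 91, 91, 91, 91, 91, 92, 92, 91, 92, 88, 77, 66, 56, 57, 57, 58]
tcp [ 0.6162 -0.0301  0.1107] yaw 91.2 F [-0.51 -0.24 -0.03] t 10.55
20 0 -0 -0.0; 20 0 -0 -0.0; 20 0 -0 -0.0; 20 0 -0 -0.0; 20 0 -0 -0.0; 20 0 -0 -0.0; 20 0 -0 -0.0; 20 0 -0 -0.0
```

Emit:
{"method": "carry_out", "body": {"deltas": "12 0 0 0; 24 0 0 0; 26 0 0 0; 26 0 0 0; 26 0 0 0; 26 0 0 0; 18 0 0 0; 0 0 0 0"}}

```text
t: 11.55
tcp_pos: [0.6085, 0.1383, 0.1128]
tool_rot: [-1.627, -0.012, 1.596]
force: [-0.2, -0.6, -0.4]
grip_width: -0.0001
```

```bash
python3 shot.py wrist7 240;
```

```text
[0.6085 0.1383 0.1128] [-93.219   -0.7154  91.4241] [-0.2 -0.6 -0.4] 11.55
144:75 145:21 203:49 204:73 207:95 208:110 214:148 215:185 216:207 259:179 260:146 265:133 266:91 267:75 297:50 298:27
```

View pics/wrist7.png

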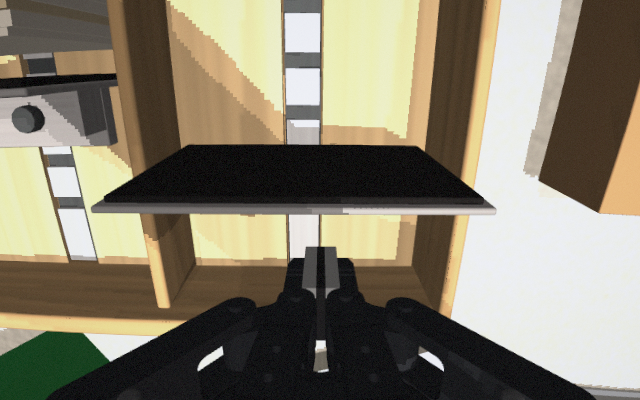

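```bash
python3 gap.py 240 214 145
```

```text
plate back [0.574  0.1101 0.112 ] pack [0.5489 0.112  0.115 ] gap 0.019118440508021917
```

Emit:
{"method": "carry_out", "body": {"deltas": "-9 1 4 0.2; 0 1 6 0; 0 0 8 0; 0 0 8 0; 0 0 8 0; 0 0 8 0; 0 0 8 0; 0 0 8 0"}}

```text
t: 12.6
tcp_pos: [0.5561, 0.1215, 0.1089]
tool_rot: [-1.642, -0.013, 1.583]
force: [6.3, 1.0, -1.7]
grip_width: 0.0
```

Emit:
{"method": "carry_out", "body": {"deltas": "1 0 8 0; 1 1 8 0; 1 1 8 0; 0 0 8 0; 0 0 8 0; 0 0 8 0; 0 0 0 0; 0 0 0 0"}}

```text
t: 13.6
tcp_pos: [0.5149, 0.1223, 0.1078]
tool_rot: [-1.662, -0.012, 1.581]
force: [2.2, -0.4, 0.7]
grip_width: 0.0001
```

```bash
python3 shot.py wrist8 240;
```

```text
[0.5149 0.1223 0.1078] [-95.2006  -0.7045  90.5594] [ 2.2 -0.4  0.7] 13.6
5:168 7:237 18:97 19:166 20:238 37:192 38:175 39:225 59:166 61:230 72:158 74:216 87:177 88:145 89:167 91:210 105:154 106:94 107:124 108:183 122:162 123:135 124:154 125:179 133:158 134:127 136:192 137:211 147:166 148:139 178:71 179:14 265:50 266:70 271:104 277:209 297:151 298:51 299:19
```

View pics/wrist8.png

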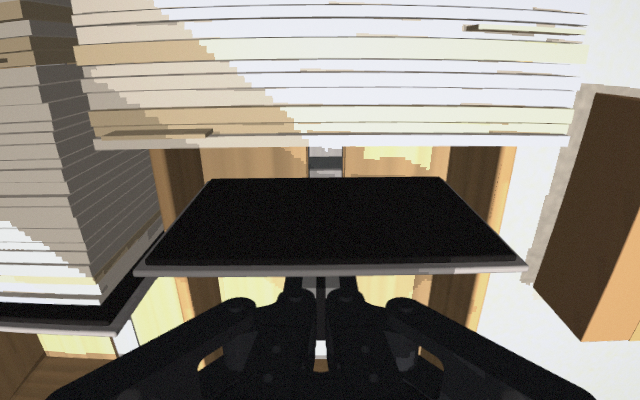

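```bash
python3 gap.py 240 276.8 148;python3 gap.py 320 275.5 147
```

```text
plate back [0.5019 0.0941 0.112 ] pack [0.4539 0.0985 0.115 ] gap 0.04201130235416195
plate back [0.5012 0.1229 0.112 ] pack [0.4535 0.1224 0.115 ] gap 0.0416797446120023
```

Emit:
{"method": "carry_out", "body": {"deltas": "1 0 7 0; 1 0 7 0; 0 0 7 0; 0 0 0 0; 0 0 0 0; 0 0 0 0; 0 0 0 0; 0 0 0 0"}}

```text
t: 14.65
tcp_pos: [0.4999, 0.1227, 0.107]
tool_rot: [-1.671, -0.013, 1.577]
force: [1.2, 0.3, 1.1]
grip_width: -0.0
```

```bash
python3 shot.py wrist9 240;
```

```text
[0.4999 0.1227 0.107 ] [-95.7199  -0.733   90.3506] [1.2 0.3 1.1] 14.65
5:117 6:179 7:237 21:199 22:95 23:175 24:230 42:198 43:109 44:209 45:238 63:128 64:171 65:215 75:160 77:213 93:112 95:131 96:182 116:196 117:211 125:166 126:117 127:131 128:189 129:211 141:179 143:208 155:181 156:121 157:97 158:113 159:178 173:142 174:155 182:119 185:149 186:173 195:105 196:14 266:37 267:66 272:99 278:167 279:215 297:151 298:51 299:19
```

```bash
python3 gap.py 240 278 195
```

```text
plate back [0.4867 0.0947 0.112 ] pack [0.4534 0.0982 0.115 ] gap 0.027273612682385984
```

Emit:
{"method": "carry_out", "body": {"deltas": "0 0 3 0; 0 0 3 0; 0 0 2 0; 0 0 2 0; 0 0 0 0; 0 0 0 0; 0 0 0 0; 0 0 0 0"}}

```text
t: 15.7
tcp_pos: [0.491, 0.1227, 0.1068]
tool_rot: [-1.674, -0.013, 1.577]
force: [1.6, -0.6, 2.1]
grip_width: -0.0002
```

```bash
python3 shot.py wrist10 240;
```

```text
[0.491  0.1227 0.1068] [-95.9076  -0.7595  90.3324] [ 1.6 -0.6  2.1] 15.7
1:224 16:205 18:152 20:225 40:169 41:99 42:213 43:226 56:172 57:128 58:191 59:212 76:146 78:189 95:151 96:109 97:159 98:193 107:165 109:193 123:173 124:123 125:89 127:142 128:165 146:187 154:167 155:114 158:188 170:157 171:186 177:163 184:92 187:135 208:119 209:100 211:112 212:149 221:99 222:13 267:50 268:66 273:93 279:193 280:205 297:138 298:47 299:15
```

```bash
python3 gap.py 240 278.8 221
```

```text
plate back [0.4779 0.0947 0.112 ] pack [0.4533 0.0975 0.115 ] gap 0.01858924178693444
```

Emit:
{"method": "carry_out", "body": {"deltas": "0 0 2 0; 0 0 2 0; 0 0 1 0; 0 0 0 0; 0 0 0 0; 0 0 0 0; 0 0 0 0; 0 0 0 0"}}

```text
t: 16.75
tcp_pos: [0.485, 0.1228, 0.1059]
tool_rot: [-1.673, -0.013, 1.577]
force: [2.2, -0.2, 0.9]
grip_width: -0.0001
```

```bash
python3 shot.py wrist11 240;
```

```text
[0.485  0.1228 0.1059] [-95.8368  -0.7617  90.3459] [ 2.2 -0.2  0.9] 16.75
1:209 22:143 23:103 24:187 25:211 39:199 41:175 42:101 43:156 44:208 63:165 64:101 65:141 66:178 79:145 81:175 98:115 99:136 100:177 116:155 117:107 118:129 119:167 128:152 130:177 144:119 145:87 148:142 166:176 174:110 175:97 177:126 178:175 202:111 203:78 205:102 206:123 226:99 229:111 230:143 238:118 239:30 240:10 268:44 269:59 274:87 280:169 281:190 297:127 298:42 299:11
```

View pics/wrist11.png

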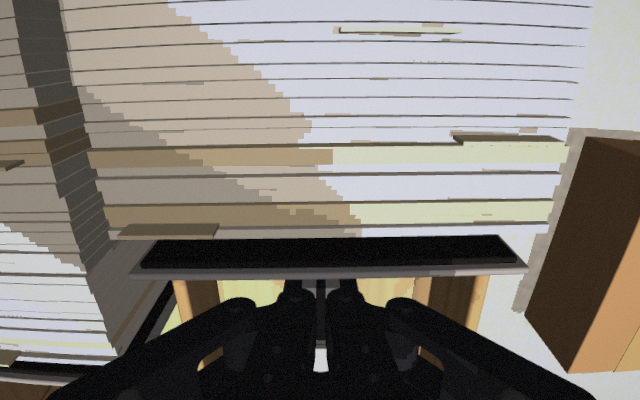

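```bash
python3 gap.py 240 280.2 238.7
```

```text
plate back [0.472 0.095 0.112] pack [0.4534 0.0972 0.115 ] gap 0.012569080944986821
```

Emit:
{"method": "carry_out", "body": {"deltas": "0 0 -4 0; 0 0 -8 0; 0 0 -12 0; 0 0 -12 0; 0 0 -12 0; 0 0 -8 0; 0 0 -2 0; 0 0 0 0"}}

```text
t: 17.8
tcp_pos: [0.5455, 0.1229, 0.1109]
tool_rot: [-1.669, -0.013, 1.576]
force: [0.2, 0.8, -0.0]
grip_width: -0.0003
```

```bash
python3 shot.py wrist12 240;
```

```text
[0.5455 0.1229 0.1109] [-95.6305  -0.746   90.3249] [ 0.2  0.8 -0. ] 17.8
10:215 11:131 12:91 13:211 14:226 24:178 25:160 26:231 38:206 39:125 40:96 46:123 47:171 48:149 71:123 72:20 95:61 96:82 97:123 105:110 106:80 107:98 204:172 205:210 297:153 298:53 299:20
```

View pics/wrist12.png

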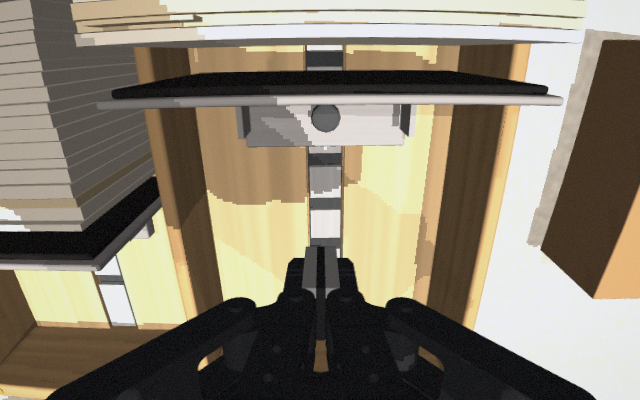

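```bash
python3 gap.py 240 106 39; python3 - <<'E'
from h import *
c=np.load("cam.npy",allow_pickle=True).item();s=state()
Rt=Ro.from_euler('xyz',s['tool_rot']);Rc=Ro.from_euler('xyz',c['orientation'])
off=Rt.inv().apply(c['position']-s['tcp_pos']);rel=Rt.inv()*Rc
R=Ro.from_euler('xyz',[-93.3701,-.6476,91.1936],degrees=True);c6=dict(c);c6['position']=np.array([.6166,-.0301,.1107])+R.apply(off);c6['orientation']=(R*rel).as_euler('xyz')
for n,cc,col,rng in(("wrist6",c6,313,(137,265)),("wrist12",c,325,(146,248))):
    g=cv2.imread(f"pics/{n}.png").mean(2)[:,col-10:col+10].mean(1)
    print(n,[(r,int(g[r])) for r in range(*rng) if abs(g[r]-g[r-1])>15])
print("R plate",onz("",[(313,74.5)],.112,c6)[0],"notch",[onz("",[(313,r)],.012,c6)[0][0].round(4) for r in (154,198)])
print("L plate",onz("",[(325,104.5)],.112,c)[0],"notch",[onz("",[(325,r)],.012,c)[0][0].round(4) for r in (158,203)])
cv2.imwrite("pics/side12.png",cv2.resize(eyes.get_image("side")[140:265,240:400,::-1],None,fx=4.5,fy=4.5,interpolation=cv2.INTER_CUBIC))
E
```

```text
plate back [0.4728 0.099  0.112 ] pack [0.4541 0.1009 0.115 ] gap 0.012752141913330461
wrist6 [(137, 228), (144, 205), (145, 108), (146, 74), (158, 88), (159, 116), (160, 141), (191, 51), (198, 86), (202, 86), (203, 121), (204, 223), (246, 173), (247, 75)]
wrist12 [(146, 165), (147, 191), (153, 90), (154, 66), (165, 87), (167, 142), (192, 199), (194, 233), (197, 192), (198, 89), (209, 120), (210, 214), (211, 232), (237, 210), (238, 89)]
R plate [ 0.53522133 -0.03319001  0.112     ] notch [np.float64(0.5834), np.float64(0.6123)]
L plate [0.47237454 0.12465984 0.112     ] notch [np.float64(0.5182), np.float64(0.5484)]
```

View pics/side12.png

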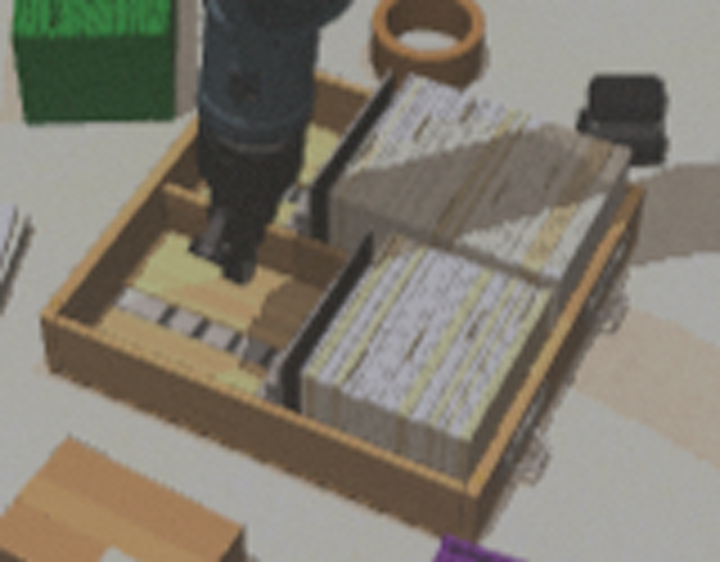

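```bash
python3 -c "
from plant import manip,state
print(state()['force'],state()['t']);print(manip.job_done())"
```

```text
[-0.32445852 -0.003195   -0.68673814] 17.9
the job is handed in; nothing more can be done
None
```

I pushed both followers from behind with the shut fingers until each sat in its last notch, then backed off and handed the job in at 17.9 s. `job_done` gave no verdict. The longer pack was in the right lane and the shorter one in the left, so the targets were 0.088 right and 0.148 left.

**Last checks**
- **Slack to the cards:** The target was 13 mm. The left lane measured 12.6 mm with the fingers on the plate and 12.8 mm after backing off. The right lane measured 12.6 mm with the fingers on the plate.
- **Notch marks:** In both lanes the plate sits about 47 mm from the nearest visible notch mark, so both followers are seated alike.
- **Cards and contact:** The side view shows the packs unmoved, and the force after retreat was below 1 N. The carton, stamp and tape were not measured separately, but the arm never went near them.

**What disagreed**
- **Right slack:** After the retreat it came out at only about 14 mm, because the pack's edge was at the very top of the picture.
- **Card height:** My first gaps took the card tops at 105 mm above the desk. The pack's position then drifted between views, so I corrected the height to 115 mm (the lane floor is 10 mm), and the views agreed.
- **Tool tilt:** The tool tilted about 6° while pushing out of the notches. It caused no harm that I could see.

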